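# Clamp the beech block: finger-tight, then a quarter turn

### The arm

A 6-joint arm with a two-finger parallel gripper is mounted at the origin on the work surface; the furniture and walls round the work are solid. World frame = base frame: x ahead of the robot, y to its left, z up, the work surface at z = 0. Lengths are in mm, angles in rad, forces in N, time in s.
With the tool pointing down it reaches from about 275 to 750 mm from the base axis. Payload 10.2 kg.
Tool frame: the origin (TCP) lies midway between the tips of the shut fingers; the grasp point (between the pads) lies 19 mm behind it (ctrl.grip_depth is the distance from the TCP to the grasp point, in mm); y points along the fingers, x is the direction in which the jaws open and shut, and the axes are right-handed (so a half turn about y gives the same grasp; the last joint's range is limited). The gripper opens to 85 mm and grips with 20 to 120 N. Pads are 22 mm wide; open, the fingers measure 114 mm over their backs; the gripper's body (76 mm by 85 mm) begins 54 mm behind the grasp point. The pads swing forward as they close: fully open they stand 13 mm farther back than shut.
Start: joints at [-0.223, 0.313, 1.498, -0, 1.331, -0.223], TCP at [525.006, -0.013, 231.294] pointing down, gripper open.
Joint ranges: [-2.94, 2.94], [-0.97, 2.17], [0.19, 2.56], [-1.23, 4.37], [0.02, 3.11], [-2.88, 2.88]. Speed limits (rad/s): [2.39, 2.39, 3.01, 3.14, 3.14, 3.14].

### API

Orientations are given as a unit quaternion [w, x, y, z].
In Python, from rig import ctrl gives the robot as it stands. The module is installed in compiled form; this text tells all that it offers.
- The arm moves only by the tool drive_tool, never from a script. Its arguments are lists of equal length, an entry for each row: "gripper": the closure, from 0 (fully open) to 1 (shut); "offset": the shift along the tool's x, y, z in m, a list of three; "turn": the turn about the tool's y in degrees. In form: {"gripper": [gripper, ...], "offset": [[tx, ty, tz], ...], "turn": [turn, ...]}. A call has 1 to 20 rows; each row shifts and turns the commanded pose from where the row before left it, along the tool's axes as they then stand; what a row does not reach is not made up. A row lasts 1/12 s, in which the tool goes at most 41.7 mm and 7.16 degrees, less where a joint would pass 70% of its speed; a pose out of reach is approached as far as the arm can. A call is refused whole if a number of a shift passes 0.0417 or a number of a turn 7.16, either way. A call with a gripper value outside its range is refused whole. The fingers move at their own pace and stop on an object; "force" is the grip in N (left out, the last holds). Time passes only in rows, so rows that do not move let the fingers close. It gives the time, the measured TCP pose, the force and the opening at its end, in the units of the state.
- ctrl.sense(): the state, without advancing time (a new reading comes with each control period).
- ctrl.capture(name): name is "scene" or "side" or "wrist"; returns (picture, depth): 400x640x3 uint8, red, green, blue; 400x640 float32, mm along the optical axis (not along the pixel's ray), 0 where there is no reading.
- ctrl.camera_params(name): a dict with "fovy" (degrees; the focal length in pixels is half the picture's height over the tangent of half this angle, whatever the lens; pixels are square), "cx", "cy" (the principal point, pixels), "view" (4x4, takes a point from world to camera coordinates); the wrist camera has in their place "tool_from_camera" (4x4, takes a point from camera to tool coordinates, whose origin is the TCP and whose axes are the tool frame's). Camera axes: x right, y down, z forward; pixel columns grow to the right and rows downward; lengths in mm; the calibration is good to about 2 mm. A picture is of the moment at which its call begins: read the wrist's pose just before it. camera_params takes no time and is no camera call.
- ctrl.finish_job(): hands the job in, once; it reports no verdict.
Trained networks look in the newest picture that a camera, given by its name, has taken for a name from the list of things; names that differ only in an ending like _2 or _b are one class to them, and where a whole thing is asked for, a point or a joint stands for the part that bears it (a point fixed in the world has none). Each returns a list of dicts, best first, with "score" (0 to 1); they miss things now and then, are a little off and sometimes report something else, mostly with a low value. They report only what shows in the picture. A call takes as long as a camera call. They do not tell look-alikes from the thing itself.
- ctrl.boxes_of(camera, query): "centre" ([x, y, z] in mm, in the coordinates of the camera as it stood for that picture, good to about 4 mm: the middle of the surface that is visible of it).
- ctrl.regions_of(camera, query): "mask" (400x640 bool, what is visible of it).
- ctrl.pinpoint(camera, query): "centre" ([x, y, z] in mm, in the coordinates of the camera as it stood for that picture, good to about 4 mm: a listed point, or the origin of a listed thing).
The state is a dict: "time_s": time; "joints": joint angles; "dq": joint speeds; "tau": joint torques, N m; "eef_pos": TCP position; "ee_rot": TCP orientation; "force": force on the tool from outside, world axes, zero at the start; "wrist_torque": the same for the moment, N m; "grip_width": opening from 0.0 (shut) to 1.0 (fully open).
Only numpy, scipy, OpenCV 4.12 (cv2) and the standard library are available. Lean on these libraries where they do the work, as an engineer would, in place of code of your own. Each camera call takes 0.05 s, during which the arm holds its last target.

### The job

Clamp the beech block in the drilling jig: swing the clamp arm in over the block until it meets its stop, turn the knob clockwise until the pad just touches the block, then give it a quarter turn more and let go. Do not overtighten it, leave the block lying in its nest and leave the things round the jig alone.

Things in the scene. Friction and masses are not known exactly. Their poses are not given: they have to be found in the camera images.
- jig_board: drilling jig screwed to the table: plywood board 150 x 140 x 15 mm (x, y, z), origin at the centre of its underside. On it stand four low dark steel fences (tops 27 mm above the table) that make the nest for the block, round the point 20 mm along its +x; and the collar of the clamp's column, 50 mm along its -x
- nest (a point): centre of the nest's floor, on the board's top (15 mm above the table)
- block: beech block 45 x 96 x 35 mm (x, y, z), loose, lying flat in the nest with 1.5 mm of play all round; origin at the centre of its underside
- clamp_post: the clamp: fixed steel column, 20 mm thick and all it carries (arm, knob, pad). Origin on the column's axis, 15 to 20 mm above the table, as the column is set higher or lower in its collar, so the gap under the pad differs. z up, x points from the column to mid-nest. In this frame the arm lies at z = 58 to 72 mm; it is 24 mm wide (32 at its round end). A small stop pin stands 12 mm along x
- swing_arm (a joint): swing of the clamp arm about the column, rad: 0 = against its stop, knob's axis over the middle of the nest; positive = swung away anticlockwise seen from above (starts 0.75 to 1.35). Moves stiffly (0.12 N m), stays where it is left; turning the knob clockwise presses it on its stop. The knob's axis is 70 mm from the column's axis. The pad clears the block while unscrewed
- knob_grip (a point): point on the axis of the black upright knob, at mid-height of its grip, 101 mm above the clamp_post origin. The knob is round, ribbed, 38 mm in diameter; its grip reaches from 14 mm below to 15 mm above this point; the arm's top is 29 mm below it. It can be gripped from above in any direction, and does not rise or fall as it turns
- knob (a joint): turn of the knob against the arm, rad: starts at 0, grows clockwise seen from above, and drives the rubber-faced pad down by 16 mm a turn. Gap to block at start 2 to 9 mm, unknown. Free drag 0.06 N m. Sprung pad: at first touch it presses at once with 20 N, then 0.27 N more a degree; torque rises by 0.08 N m and reaches 0.2 to 0.25 N m in all a quarter turn later. Stays where left
- glue_tube: bystander: glue tube 42 x 146 x 28 mm, loose on the table
- dust_brush: bystander: dust brush 52 x 189 x 16 mm, loose on the table
- hex_bolt: bystander: hexagon bolt 21 x 60 x 18 mm, loose on the table
Things that resemble listed ones, but are neither listed nor needed, are in the scene too. What is shaped like the block but blue or yellow is not meant. Of the things that look like the jig_board, take the one that is farthest to the robot's right at the start.

How it is judged:
By the outcome, as a careful person would: the job done as asked, in the order asked, and still so for the second after the job is handed in, with the robot touching nothing.
It also fails if it takes over 72 s, if anything falls off the work surface, if the arm or the gripper's body presses on something with over 40 N, if the wrist force passes 120 N, or if a joint passes its speed limit or range.

## Working session

There is one attempt and no reset: what is moved stays moved. The work goes in short steps, Python scripts to look and compute and a tool call to move; the robot and the scene stay as the last step left them, time stands still between calls to the robot, and variables do not carry over. Pictures are saved under pics/ and viewed, and the job is handed in when it is done.

Besides the shell and the picture viewer there is one more tool, called after "Emit:" as a command line: name --pt "numbers of a row" for each row, then --argument value for the rest. drive_tool: Moves the arm, as the interface text tells. Its arguments: {"type":"object","properties":{"gripper":{"type":"array","items":{"type":"number"}},"offset":{"type":"array","items":{"type":"array","items":{"type":"number"}}},"turn":{"type":"array","items":{"type":"number"}},"force":{"type":"number"}},"required":["gripper","offset","turn"]}

```bash
mkdir -p pics
cat > h.py <<'E'
import numpy as np, cv2
from rig import ctrl
from scipy.spatial.transform import Rotation as R
def pose(s):
    q=s['ee_rot']; T=np.eye(4); T[:3,:3]=R.from_quat([q[1],q[2],q[3],q[0]]).as_matrix(); T[:3,3]=s['eef_pos']; return T
def cam(name,s=None):
    p=ctrl.camera_params(name); f=200/np.tan(np.radians(p['fovy'])/2)
    W=np.linalg.inv(np.array(p['view'])) if 'view' in p else pose(s or ctrl.sense())@np.array(p['tool_from_camera'])
    return f,p['cx'],p['cy'],W
def w(W,c): return W[:3,:3]@np.array(c)+W[:3,3]
def px2w(c,u,v,d):
    f,cx,cy,W=c; return w(W,[(u-cx)*d/f,(v-cy)*d/f,d])
def cloud(c,dep):
    f,cx,cy,W=c; v,u=np.mgrid[0:400,0:640]; P=np.stack([(u-cx)*dep/f,(v-cy)*dep/f,dep],-1)
    return P@W[:3,:3].T+W[:3,3]
def proj(c,p):
    f,cx,cy,W=c; q=np.linalg.inv(W)@np.r_[p,1]; return f*q[0]/q[2]+cx,f*q[1]/q[2]+cy
def save(n,im): cv2.imwrite('pics/'+n,im[:,:,::-1])
E
python3 - <<'E'
from h import *
s=ctrl.sense(); print(s)
for n in ['scene','side','wrist']:
    im,d=ctrl.capture(n); save(n+'0.png',im); np.save(n+'0.npy',d); c=cam(n,s)
    print(n,c[:3],c[3].round(2).tolist())
    for q in ['jig_board','knob_grip','clamp_post','nest','block']:
        for r in ctrl.pinpoint(n,q): print(n,q,round(r['score'],2),w(c[3],r['centre']).round(1),np.round(proj(c,w(c[3],r['centre']))))
E
```

```text
{'time_s': 0.0, 'joints': array([-2.23403767e-01,  3.13465155e-01,  1.49847060e+00,  1.30283747e-05,
        1.33098985e+00, -2.23383515e-01]), 'dq': array([ 0.00021566,  0.00159268, -0.00230797, -0.00045754, -0.00093537,
       -0.00065832]), 'tau': array([-5.78409599e-04, -4.12261176e+01, -2.59742296e+01, -3.58453699e-04,
        4.11797926e-03, -1.23038126e-05]), 'eef_pos': array([5.24734019e+02, 4.95994261e-02, 2.30714705e+02]), 'ee_rot': array([ 7.07215392e-01, -7.06997857e-01,  4.66824604e-04,  4.50309793e-04]), 'force': array([ 0.33863098, -0.06737445,  0.48985526]), 'wrist_torque': array([-0.01678497, -0.01027864, -0.00241282]), 'grip_width': 0.9991041031759446}
scene (np.float64(361.9804068842486), 317.80391441825407, 201.9720138628605) [[0.83, -0.4, 0.38, 22.54], [-0.55, -0.62, 0.56, -750.74], [0.01, -0.68, -0.73, 821.72], [0.0, 0.0, 0.0, 1.0]]
scene jig_board 0.94 [ 461.4 -233.8    2.6] [342. 224.]
scene jig_board 0.78 [302.4 185.6  -2.1] [231. 165.]
scene knob_grip 0.55 [ 443.5 -171.6  114. ] [326. 187.]
scene clamp_post 0.88 [ 417.7 -238.2   16.1] [330. 228.]
scene nest 
[... 575 characters left out ...]
 -175.8  115.8] [305. 199.]
side clamp_post 0.74 [ 422.9 -239.2   14. ] [315. 216.]
side nest 0.64 [324.1 171.2  16.6] [361. 330.]
side block 0.87 [ 2.394e+02 -3.349e+02  1.000e-01] [377. 201.]
side block 0.74 [ 492.2 -592.7    2.1] [295. 157.]
side block 0.64 [ 488.7 -237.5   11.9] [292. 217.]
wrist (np.float64(351.86343185467945), 315.7266315827217, 199.92759561197656) [[1.0, 0.0, -0.0, 524.99], [0.0, -0.96, -0.27, 68.98], [-0.0, 0.27, -0.96, 373.45], [0.0, 0.0, 0.0, 1.0]]
wrist jig_board 0.68 [ 462.5 -231.5    1.2] [266. 351.]
wrist knob_grip 0.74 [ 444.3 -172.2  116.1] [225. 383.]
wrist clamp_post 0.87 [ 412.7 -237.3   17.1] [223. 364.]
wrist block 0.69 [ 489.7 -236.8   17.7] [287. 364.]
```

View pics/scene0.png

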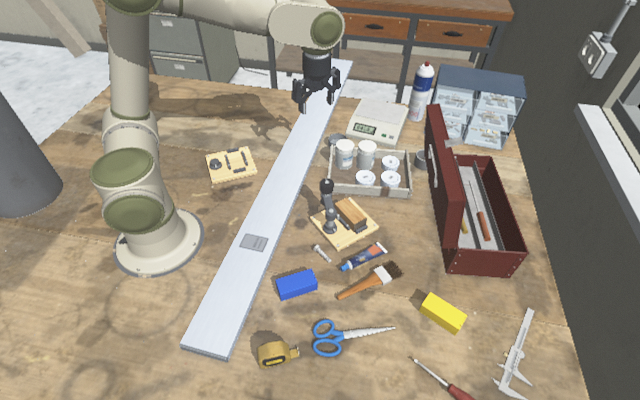

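View pics/side0.png

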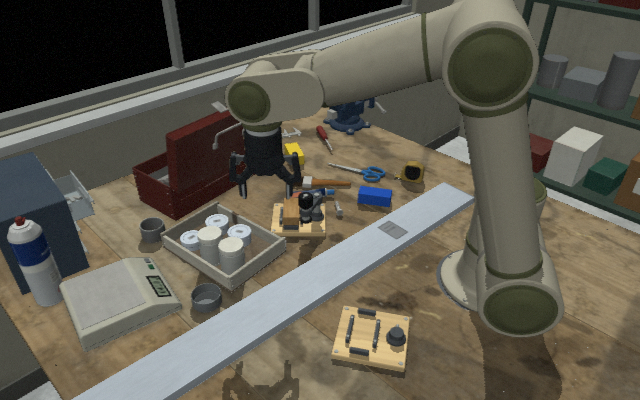

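View pics/wrist0.png

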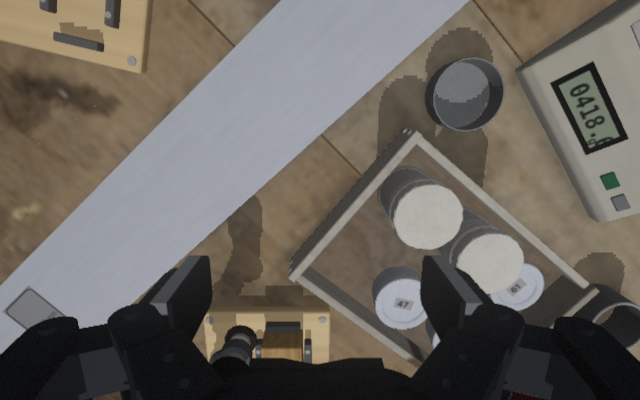

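The right one is the jig at scene (342,224), which carries the beech block and clamp. Its look-alike is the empty jig at scene (231,165) with y≈+180, on the robot's left. The blue block (297,285) and yellow block (443,313) aren't meant. Next I'll take a close look from above.

Emit:
drive_tool --gripper '[0,0,0,0,0,0,0,0,0,0]' --pt "-0.01 -0.006 -0.026" --pt "-0.01 -0.006 -0.026" --pt "-0.01 -0.006 -0.026" --pt "-0.01 -0.006 -0.026" --pt "-0.01 -0.006 -0.026" --pt "-0.01 -0.006 -0.026" --pt "-0.01 -0.006 -0.026" --pt "-0.005 0 -0.015" --pt "0 0 0" --pt "0 0 0" --turn '[0,0,0,0,0,0,0,0,0,0]' --force 60

```text
time_s: 1.73
eef_pos: [449.9, -197.2, 273.2]
ee_rot: [0.707, -0.707, 0.001, -0.0]
force: [0.1, 0.3, -0.1]
grip_width: 1.0
```

Run:
```python
from h import *
s=ctrl.sense(); print(s['time_s'],s['eef_pos'],s['joints'].round(3))
n='wrist'; im,d=ctrl.capture(n); save('wrist1.png',im); np.save('wrist1.npy',d); c=cam(n,s)
for q in ['jig_board','knob_grip','clamp_post','nest','block']:
    for r in ctrl.pinpoint(n,q): print(n,q,round(r['score'],2),w(c[3],r['centre']).round(1),np.round(proj(c,w(c[3],r['centre']))))
```

```text
1.7333 [ 449.86381839 -197.19289538  273.19559699] [-0.652  0.209  1.522  0.     1.41  -0.651]
wrist jig_board 0.78 [ 467.8 -231.5    2. ] [330. 190.]
wrist knob_grip 0.74 [ 447.3 -172.4  118.7] [312. 156.]
wrist clamp_post 0.8 [ 416.1 -236.7   16. ] [287. 197.]
wrist block 0.82 [ 489.8 -236.8   12.9] [349. 196.]
wrist block 0.7 [ 241.6 -341.4   -1.1] [156. 271.]
wrist block 0.69 [ 352.1 -301.4   -0. ] [239. 243.]
```

View pics/wrist1.png

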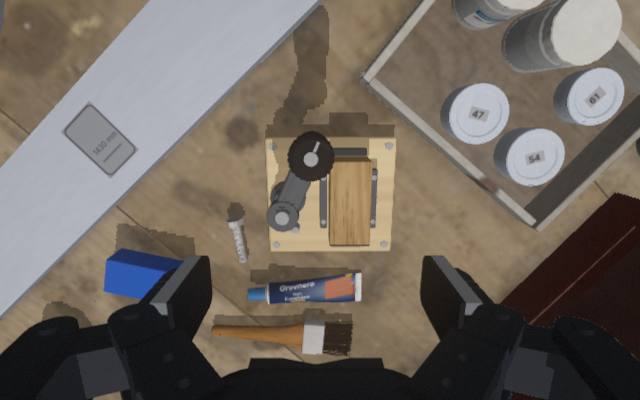

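The picture shows the target jig with its board at columns 267–396, rows 138–251. The knob is at (311,157), the column at (284,217), and the block at (350,202). The bolt (237,235), glue tube (305,290) and brush (285,335) are clear of it. I'll measure these precisely from depth.

```bash
python3 - <<'E'
from h import *
s=ctrl.sense(); d=np.load('wrist1.npy'); c=cam('wrist',s); P=cloud(c,d)
def circ(m,name):
    p=P[m]; (x,y),r=cv2.minEnclosingCircle(p[:,:2].astype(np.float32)); print(name,len(p),'med',np.median(p,0).round(1),'circ',round(x,1),round(y,1),round(r,1),'z',np.percentile(p[:,2],[2,50,98]).round(1))
near=(abs(P[...,0]-460)<70)&(abs(P[...,1]+220)<80)&(d>0)
v,u=np.mgrid[0:400,0:640]; near&=(v<252)
print(np.histogram(P[near][:,2],bins=range(-5,160,5)))
k=near&(P[...,2]>120); circ(k,'knobtop')
col=near&(np.hypot(P[...,0]-416,P[...,1]+237)<20)&(P[...,2]>60); circ(col,'col')
b=near&(P[...,2]>45)&(P[...,2]<54)&(P[...,0]>460)
for nm,m in [('block',b),('board',near&(P[...,2]>11)&(P[...,2]<18))]:
    r=cv2.minAreaRect(P[m][:,:2].astype(np.float32)); print(nm,r)
# side and scene clouds for knob
for n in ['scene','side']:
    dd=np.load(n+'0.npy'); Q=cloud(cam(n),dd); m=(np.hypot(Q[...,0]-447,Q[...,1]+173)<35)&(Q[...,2]>105)&(dd>0)
    q=Q[m]; print(n,len(q)); t=q[q[:,2]>np.percentile(q[:,2],98)-4] if len(q) else q
    if len(q): print(cv2.minEnclosingCircle(t[:,:2].astype(np.float32)), np.percentile(q[:,2],[2,50,98]))
E
python3 -c "
import cv2;i=cv2.imread('pics/wrist1.png')[115:265,240:420];cv2.imwrite('pics/crop1.png',cv2.resize(i,None,fx=4,fy=4,interpolation=2))"
```

```text
(array([1335, 1368,   38, 2298, 2632,  166,  935,   44,   33,   38, 1681,
       1855,   29,    0,    4,    7,   15,   70, 1166,  320,    3,    3,
         20,   16,   19,   27,  107, 1603,    7,    0,    0,    0]), array([ -5,   0,   5,  10,  15,  20,  25,  30,  35,  40,  45,  50,  55,
        60,  65,  70,  75,  80,  85,  90,  95, 100, 105, 110, 115, 120,
       125, 130, 135, 140, 145, 150, 155]))
knobtop 1744 med [ 446.  -170.5  132.3] circ 446.0 -171.7 19.6 z [127.  132.3 134.3]
col 897 med [ 418.4 -233.5   89.6] circ 420.5 -235.3 19.3 z [80.2 89.6 94.4]
block ((487.650146484375, -234.67535400390625), (44.98436737060547, 96.41343688964844), 0.4714202284812927)
board ((461.1712646484375, -232.44451904296875), (137.77664184570312, 135.16690063476562), 0.07407008111476898)
scene 193
((443.4440002441406, -173.3006591796875), 19.3727970123291) [107.90279257 130.15761446 134.7998948 ]
side 210
((450.16314697265625, -171.7537078857422), 18.127565383911133) [106.05166626 127.14885561 133.68311314]
```

View pics/crop1.png

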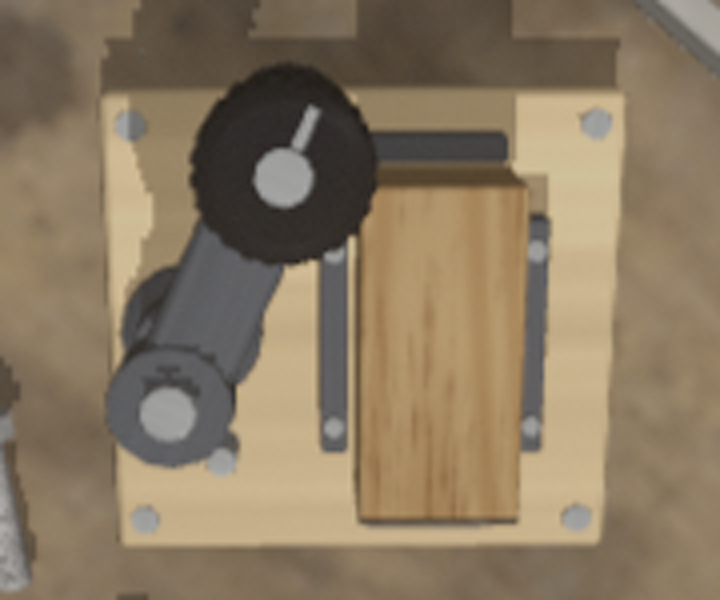

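The knob axis is at (446,-171.7) with its top at z≈132.5, so mid-grip is at about z=117.5. The column is at (417.7,-235), 69.5 mm from the knob (70 given), and the swing is about 66°. The heights agree with the text. Next I'll descend over the knob.

Emit:
drive_tool --gripper '[0,0,0,0,0,0,0,0,0]' --pt "-0.004 0 0.0255" --pt "0 0.025 0" --pt "0 0.025 0" --pt "0 0.025 0" --pt "0 0.025 0" --pt "0 0.02 0" --pt "0 0.015 0" --pt "0 0 0" --pt "0 0 0" --turn '[0,0,0,0,0,0,0,0,0]'

```text
time_s: 2.78
eef_pos: [446.1, -171.2, 138.4]
ee_rot: [0.707, -0.707, 0.0, 0.0]
force: [-0.5, -0.1, 0.5]
grip_width: 1.005
```

Run:
```python
from h import *
s=ctrl.sense(); print(s['time_s'],s['eef_pos'],s['joints'].round(3))
n='wrist'; im,d=ctrl.capture(n); save('wrist2.png',im); c=cam(n,s)
im,d=ctrl.capture('side'); save('side2.png',cv2.resize(im[150:260,220:400],None,fx=4,fy=4))
```

```text
2.7833 [ 446.07940192 -171.16781947  138.37059478] [-0.612  0.31   1.763  0.     1.069 -0.613]
```

View pics/wrist2.png

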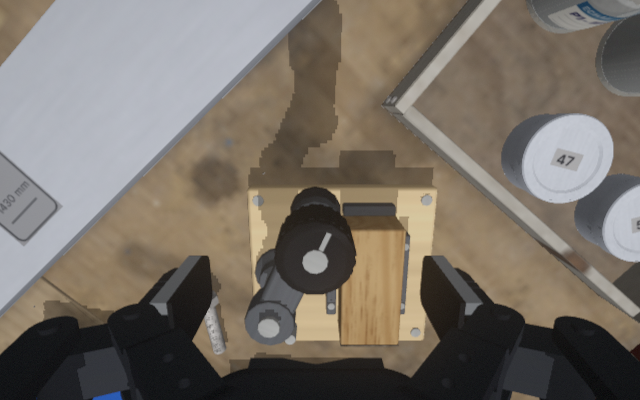

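View pics/side2.png

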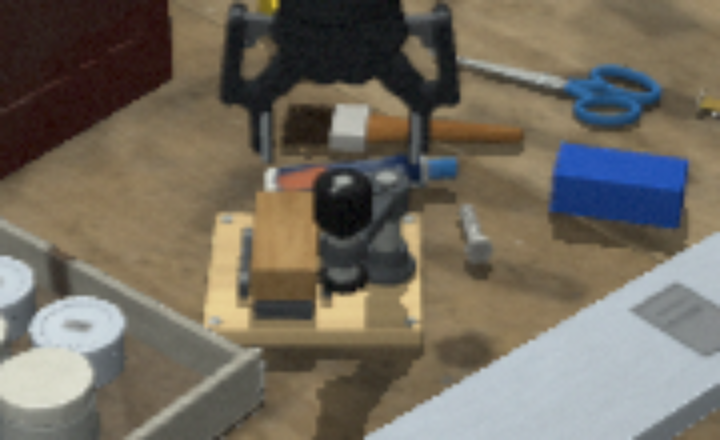

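The wrist view shows the knob at (315,262), midway between the fingers, which stand at columns 210 and 420. I'll go down and grip.

Emit:
drive_tool --gripper '[0,0,0,1,1,1,1,1,1,1,1]' --pt "0 0.021 0" --pt "0 0.02 0" --pt "0 0 0" --pt "0 0 0" --pt "0 0 0" --pt "0 0 0" --pt "0 0 0" --pt "0 0 0" --pt "0 0 0" --pt "0 0 0" --pt "0 0 0" --turn '[0,0,0,0,0,0,0,0,0,0,0]' --force 50

```text
time_s: 3.8
eef_pos: [446.5, -171.9, 98.6]
ee_rot: [-0.707, 0.708, 0.001, 0.001]
force: [-1.5, 0.9, 6.4]
grip_width: 0.436
```

Run:
```python
from h import *
s=ctrl.sense(); print(s)
C=np.array([417.7,-235]); 
k=np.array(s['eef_pos'][:2]); a0=np.arctan2(*(k-C)[::-1]); r=np.hypot(*(k-C)); print(np.degrees(a0),r)
# rows: shift first then turn? order: chord for 6deg steps in tool frame if shift expressed at row start
for st in [6]:
    st=np.radians(st)
    # tool yaw=0 at a0; tool x=(cos yaw), tool z = world (−sin yaw,cos yaw)
    p0=70*np.array([np.cos(a0),np.sin(a0)]);p1=70*np.array([np.cos(a0-st),np.sin(a0-st)]); print('dx,dz',p1-p0)
```

```text
{'time_s': 3.8, 'joints': array([-6.13004256e-01,  3.67814422e-01,  1.80412887e+00, -1.19018701e-04,
        9.67553452e-01, -6.12892120e-01]), 'dq': array([ 0.0007717 , -0.00073646,  0.0020305 ,  0.00035921, -0.0003438 ,
       -0.00037476]), 'tau': array([  0.11029195, -36.0024333 , -19.82663691,   0.09010182,
        -0.36127883,  -0.03920131]), 'eef_pos': array([ 446.50146972, -171.91038885,   98.56060572]), 'ee_rot': array([-7.06651734e-01,  7.07561050e-01,  5.70359899e-04,  6.01980372e-04]), 'force': array([-1.52670985,  0.91241112,  6.38624874]), 'wrist_torque': array([ 0.05361779,  0.24298828, -0.04925213]), 'grip_width': 0.43587028026618757}
65.46250396054282 69.35289246243646
dx,dz [ 6.49694293 -3.38750025]
```

Emit:
drive_tool --gripper '[1,1,1,1]' --pt "0.0044 0 -0.0022" --pt "0.0044 0 -0.0022" --pt "0.0044 0 -0.0022" --pt "0.0044 0 -0.0022" --turn '[4,4,4,4]'

```text
time_s: 4.13
eef_pos: [463.2, -182.5, 98.6]
ee_rot: [-0.7, 0.7, -0.099, 0.1]
force: [-2.2, 0.4, 6.4]
grip_width: 0.438
```

```bash
cat >> h.py <<'E'
def st(C=np.array([417.7,-235])):
    s=ctrl.sense(); T=pose(s); k=T[:2,3]-C
    print('t',s['time_s'],'pos',s['eef_pos'].round(1),'yaw',round(np.degrees(np.arctan2(T[1,0],T[0,0])),2),'arm',round(np.degrees(np.arctan2(k[1],k[0])),2),'r',round(np.hypot(*k),2),'F',s['force'].round(2),'M',s['wrist_torque'].round(3),'j6',round(s['joints'][5],3),'gw',round(s['grip_width'],3)); return s,T
E
python3 -c "
from h import *
s,T=st(); print(T.round(3))"
```

```text
t 4.1333 pos [ 463.2 -182.5   98.6] yaw -16.18 arm 49.1 r 69.5 F [-2.16  0.41  6.39] M [0.084 0.345 0.045] j6 -0.329 gw 0.438
[[ 9.60000e-01  2.00000e-03  2.79000e-01  4.63209e+02]
 [-2.79000e-01 -1.00000e-03  9.60000e-01 -1.82470e+02]
 [ 2.00000e-03 -1.00000e+00 -1.00000e-03  9.85780e+01]
 [ 0.00000e+00  0.00000e+00  0.00000e+00  1.00000e+00]]
```

Emit:
drive_tool --gripper '[1,1,1,1,1,1,1,1,1,1]' --pt "0.0044 0 -0.0022" --pt "0.0044 0 -0.0022" --pt "0.0044 0 -0.0022" --pt "0.0044 0 -0.0022" --pt "0.0044 0 -0.0022" --pt "0.0044 0 -0.0022" --pt "0.0044 0 -0.0022" --pt "0.0044 0 -0.0022" --pt "0.0044 0 -0.0022" --pt "0.0044 0 -0.0022" --turn '[4,4,4,4,4,4,4,4,4,4]'

```text
time_s: 4.97
eef_pos: [487.4, -224.3, 98.6]
ee_rot: [0.624, -0.624, 0.332, -0.334]
force: [4.2, 2.4, 3.4]
grip_width: 0.438
```

```bash
python3 -c "
from h import *
s,T=st()"
```

```text
t 4.9667 pos [ 487.4 -224.3   98.6] yaw -56.19 arm 8.72 r 70.56 F [4.18 2.41 3.4 ] M [ 0.424 -0.406  0.12 ] j6 0.33 gw 0.438
```

Emit:
drive_tool --gripper '[1,1,1,1]' --pt "0.0022 0 -0.0011" --pt "0.0022 0 -0.0011" --pt "0.0022 0 -0.0011" --pt "0 0 0" --turn '[2,2,2,0]'

```text
time_s: 5.3
eef_pos: [488.4, -232.0, 98.6]
ee_rot: [0.606, -0.605, 0.363, -0.366]
force: [6.4, -0.7, 2.1]
grip_width: 0.44
```

```bash
python3 -c "
from h import *
s,T=st()"
```

```text
t 5.3 pos [ 488.4 -232.    98.6] yaw -62.13 arm 2.42 r 70.78 F [ 6.38 -0.71  2.12] M [ 0.128 -0.719 -0.072] j6 0.423 gw 0.44
```

Emit:
drive_tool --gripper '[1,1,1,1]' --pt "0.0011 0 -0.0005" --pt "0.0011 0 -0.0005" --pt "0 0 0" --pt "0 0 0" --turn '[1,1,0,0]'

```text
time_s: 5.63
eef_pos: [488.6, -234.2, 98.7]
ee_rot: [0.6, -0.599, 0.373, -0.376]
force: [5.7, 0.4, 2.1]
grip_width: 0.437
```

```bash
python3 -c "
from h import *
s,T=st()"
```

```text
t 5.6333 pos [ 488.6 -234.2   98.7] yaw -64.02 arm 0.61 r 70.87 F [5.69 0.42 2.08] M [ 0.169 -0.733 -0.035] j6 0.453 gw 0.437
```

Emit:
drive_tool --gripper '[1,1,1]' --pt "0.0009 0 -0.0004" --pt "0 0 0" --pt "0 0 0" --turn '[0,0,0]'

```text
time_s: 5.88
eef_pos: [488.6, -235.0, 98.6]
ee_rot: [0.6, -0.599, 0.373, -0.376]
force: [6.1, 2.2, 2.7]
grip_width: 0.439
```

```bash
python3 -c "
from h import *
s,T=st()"
```

```text
t 5.8833 pos [ 488.6 -235.    98.6] yaw -64.01 arm 0.01 r 70.86 F [6.12 2.24 2.68] M [ 0.379 -0.83  -0.044] j6 0.451 gw 0.439
```

Emit:
drive_tool --gripper '[1,1,1]' --pt "0.0009 0 -0.0004" --pt "0 0 0" --pt "0 0 0" --turn '[0,0,0]'

```text
time_s: 6.13
eef_pos: [488.6, -235.9, 98.7]
ee_rot: [0.6, -0.599, 0.373, -0.376]
force: [5.9, 2.2, 1.9]
grip_width: 0.436
```

```bash
python3 -c "
from h import *
s,T=st()"
```

```text
t 6.1333 pos [ 488.6 -235.9   98.7] yaw -64.02 arm -0.76 r 70.91 F [5.9  2.18 1.86] M [ 0.403 -0.866 -0.034] j6 0.45 gw 0.436
```

Emit:
drive_tool --gripper '[1,1,1]' --pt "0.0009 0 -0.0004" --pt "0 0 0" --pt "0 0 0" --turn '[0,0,0]'

```text
time_s: 6.38
eef_pos: [488.6, -236.4, 98.6]
ee_rot: [0.6, -0.599, 0.374, -0.376]
force: [5.7, 5.8, 3.6]
grip_width: 0.435
```

```bash
python3 -c "
from h import *
s,T=st()"
```

```text
t 6.3833 pos [ 488.6 -236.4   98.6] yaw -64.01 arm -1.11 r 70.93 F [5.67 5.81 3.56] M [ 0.767 -0.884 -0.001] j6 0.448 gw 0.435
```

Emit:
drive_tool --gripper '[1,1,1]' --pt "0.0009 0 -0.0004" --pt "0 0 0" --pt "0 0 0" --turn '[0,0,0]'

```text
time_s: 6.63
eef_pos: [488.6, -236.5, 98.6]
ee_rot: [0.601, -0.599, 0.374, -0.375]
force: [6.0, 10.3, 5.8]
grip_width: 0.439
```

```bash
python3 -c "
from h import *
s,T=st()"
```

```text
t 6.6333 pos [ 488.6 -236.5   98.6] yaw -64.0 arm -1.19 r 70.89 F [ 5.97 10.3   5.79] M [ 1.429 -0.841 -0.151] j6 0.447 gw 0.439
```

The arm is on its stop: Fy rises from 2 to 10 N while y stays at -236.4. I'll release, turn the wrist back half a turn to gain range, and regrip.

Emit:
drive_tool --gripper '[0,0,0,0,0,0,0,0]' --pt "0 0 0" --pt "0 0 0" --pt "0 0 0" --pt "0 0 0" --pt "0 0 0" --pt "0 0 0" --pt "0 0 0" --pt "0 0 0" --turn '[0,0,0,0,0,0,0,0]'

```text
time_s: 7.3
eef_pos: [487.2, -237.8, 97.3]
ee_rot: [-0.6, 0.6, -0.375, 0.375]
force: [-0.2, -0.6, -0.3]
grip_width: 0.999
```

Run:
```python
from h import *
s,T=st()
im,d=ctrl.capture('wrist'); save('wrist3.png',im); P=cloud(cam('wrist',s),d)
m=(np.hypot(P[...,0]-488,P[...,1]+236)<28)&(P[...,2]>126)&(d>0); p=P[m]; print(len(p),cv2.minEnclosingCircle(p[:,:2].astype(np.float32)),np.median(p,0))
```

```text
t 7.3 pos [ 487.2 -237.8   97.3] yaw -64.0 arm -2.31 r 69.52 F [-0.23 -0.57 -0.32] M [-0.027 -0.015 -0.018] j6 0.447 gw 0.999
17313 ((492.92828369140625, -233.5505828857422), 25.59393882751465) [ 494.61031216 -233.581135    170.70407447]
```

View pics/wrist3.png

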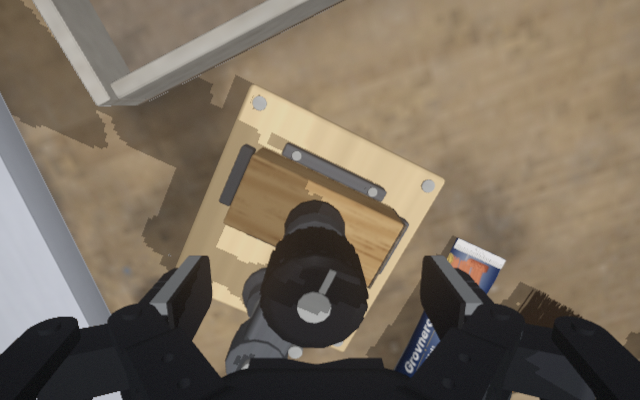

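Run:
```python
from h import *
s,T=st()
im,d=ctrl.capture('wrist'); P=cloud(cam('wrist',s),d); v,u=np.mgrid[0:400,0:640]
m=(u>255)&(u<375)&(v>225)&(v<350)&(P[...,2]>124)&(P[...,2]<137); p=P[m]; print(len(p),cv2.minEnclosingCircle(p[:,:2].astype(np.float32)),np.median(p,0))
print(P[306,315],P[330,315],P[290,300])
```

```text
t 7.35 pos [ 487.2 -237.8   97.3] yaw -64.0 arm -2.31 r 69.54 F [-0.32 -1.6  -0.15] M [-0.01  -0.002  0.041] j6 0.447 gw 0.996
8728 ((487.2943115234375, -236.30010986328125), 19.857097625732422) [ 490.34628544 -234.73930275  132.25374435]
[ 488.3393832  -236.31452333  134.40679197] [ 478.34982236 -241.17807694  132.10894626] [ 489.87067174 -229.79596823  131.19133573]
```

Emit:
drive_tool --gripper '[0,0,0,0,0,0,0,0,0,0,0,0,0,0,0,0,0,0]' --pt "-0.0008 0 0.0017" --pt "0 0 0" --pt "0 0 0" --pt "0 0 0" --pt "0 0 0" --pt "0 0 0" --pt "0 0 0" --pt "0 0 0" --pt "0 0 0" --pt "0 0 0" --pt "0 0 0" --pt "0 0 0" --pt "0 0 0" --pt "0 0 0" --pt "0 0 0" --pt "0 0 0" --pt "0 0 0" --pt "0 0 0" --turn '[0,-7,-7,-7,-7,-7,-7,-7,-7,-7,-7,-7,-7,-7,-7,-7,-7,-7]'

```text
time_s: 8.9
eef_pos: [488.5, -236.2, 97.3]
ee_rot: [0.626, -0.626, -0.328, 0.328]
force: [-0.2, 1.0, -1.0]
grip_width: 1.002
```

Emit:
drive_tool --gripper '[0,0,0,0,0,0,0,0,0,0]' --pt "0 0 0" --pt "0 0 0" --pt "0 0 0" --pt "0 0 0" --pt "0 0 0" --pt "0 0 0" --pt "0 0 0" --pt "0 0 0" --pt "0 0 0" --pt "0 0 0" --turn '[-7,-7,-7,-7,-7,-7,-7,-7,-5,0]'

```text
time_s: 9.73
eef_pos: [488.5, -236.2, 97.3]
ee_rot: [0.374, -0.374, -0.6, 0.6]
force: [-0.6, -0.9, 0.2]
grip_width: 1.0
```

Run:
```python
from h import *
s,T=st()
im,d=ctrl.capture('wrist');save('wrist4.png',im); c=cam('wrist',s);P=cloud(c,d); v,u=np.mgrid[0:400,0:640]
m=(u>255)&(u<375)&(v>200)&(v<350)&(P[...,2]>124)&(P[...,2]<137); p=P[m]; print(len(p),cv2.minEnclosingCircle(p[:,:2].astype(np.float32)))
print(proj(c,[488.4,-236.3,134]))
```

```text
t 9.7333 pos [ 488.5 -236.2   97.3] yaw 116.18 arm -0.96 r 70.77 F [-0.55 -0.87  0.16] M [ 0.037  0.024 -0.004] j6 -2.694 gw 1.0
8801 ((486.52862548828125, -236.49395751953125), 19.78257179260254)
(np.float64(313.7263068481502), np.float64(306.82888082269835))
```

View pics/wrist4.png

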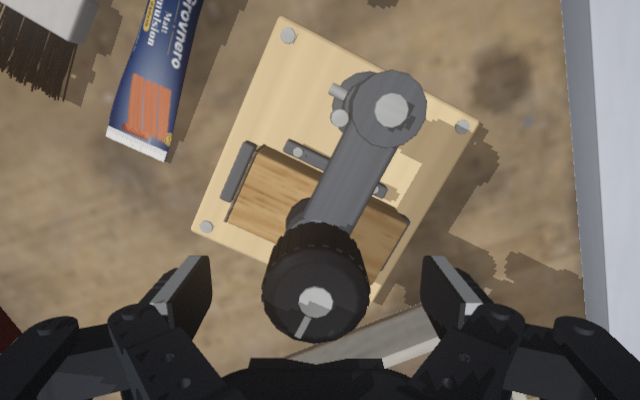

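The arm's end lies over the mid-nest on the stop, and the knob is at (315,302), midway between the fingers. I'll regrip.

Emit:
drive_tool --gripper '[1,1,1,1,1,1,1,1]' --pt "0 0 0.0005" --pt "0 0 0" --pt "0 0 0" --pt "0 0 0" --pt "0 0 0" --pt "0 0 0" --pt "0 0 0" --pt "0 0 0" --turn '[0,0,0,0,0,0,0,0]' --force 50

```text
time_s: 10.45
eef_pos: [488.0, -236.6, 97.5]
ee_rot: [0.375, -0.375, -0.6, 0.6]
force: [-1.2, 0.4, 3.8]
grip_width: 0.44
```

```bash
python3 -c "
from h import *
s,T=st()"
```

```text
t 10.45 pos [ 488.  -236.6   97.5] yaw 115.99 arm -1.27 r 70.29 F [-1.2   0.35  3.76] M [ 0.028  0.174 -0.077] j6 -2.692 gw 0.44
```

Emit:
drive_tool --gripper '[1,1,1,1,1,1]' --pt "0 0 0" --pt "0 0 0" --pt "0 0 0" --pt "0 0 0" --pt "0 0 0" --pt "0 0 0" --turn '[2,2,2,2,2,2]'

```text
time_s: 10.95
eef_pos: [488.1, -236.8, 97.5]
ee_rot: [0.436, -0.436, -0.557, 0.557]
force: [-0.1, -2.1, 2.4]
grip_width: 0.439
```

```bash
python3 -c "
from h import *
s,T=st()"
```

```text
t 10.95 pos [ 488.1 -236.8   97.5] yaw 103.9 arm -1.47 r 70.4 F [-0.13 -2.11  2.41] M [-0.118  0.073  0.068] j6 -2.481 gw 0.439
```

Emit:
drive_tool --gripper '[1,1,1,1,1,1]' --pt "0 0 0" --pt "0 0 0" --pt "0 0 0" --pt "0 0 0" --pt "0 0 0" --pt "0 0 0" --turn '[2,2,2,2,2,2]'

```text
time_s: 11.45
eef_pos: [488.1, -237.1, 97.5]
ee_rot: [0.491, -0.492, -0.508, 0.508]
force: [0.8, -3.3, 2.1]
grip_width: 0.436
```

```bash
python3 -c "
from h import *
s,T=st()"
```

```text
t 11.45 pos [ 488.1 -237.1   97.5] yaw 91.9 arm -1.67 r 70.44 F [ 0.81 -3.31  2.11] M [-0.264  0.048  0.054] j6 -2.272 gw 0.436
```

Emit:
drive_tool --gripper '[1,1,1,1,1]' --pt "0 0 0" --pt "0 0 0" --pt "0 0 0" --pt "0 0 0" --pt "0 0 0" --turn '[2,2,2,2,2]'

```text
time_s: 11.87
eef_pos: [488.1, -237.1, 97.5]
ee_rot: [-0.534, 0.535, 0.463, -0.464]
force: [-0.4, -2.0, 1.6]
grip_width: 0.441
```

```bash
python3 -c "
from h import *
s,T=st()"
```

```text
t 11.8667 pos [ 488.1 -237.1   97.5] yaw 81.9 arm -1.72 r 70.43 F [-0.45 -1.98  1.65] M [-0.309  0.091  0.085] j6 -2.097 gw 0.441
```

Emit:
drive_tool --gripper '[1,1,1,1,1]' --pt "0 0 0" --pt "0 0 0" --pt "0 0 0" --pt "0 0 0" --pt "0 0 0" --turn '[2,2,2,2,2]'

```text
time_s: 12.28
eef_pos: [488.1, -237.1, 97.5]
ee_rot: [-0.572, 0.573, 0.415, -0.415]
force: [-0.6, -2.7, 2.5]
grip_width: 0.438
```

```bash
python3 -c "
from h import *
s,T=st()"
```

```text
t 12.2833 pos [ 488.1 -237.1   97.5] yaw 71.9 arm -1.73 r 70.41 F [-0.6  -2.73  2.48] M [-0.314  0.085  0.049] j6 -1.922 gw 0.438
```

Emit:
drive_tool --gripper '[1,1,1,1,1]' --pt "0 0 0" --pt "0 0 0" --pt "0 0 0" --pt "0 0 0" --pt "0 0 0" --turn '[2,2,2,2,2]'

```text
time_s: 12.7
eef_pos: [488.0, -237.1, 97.5]
ee_rot: [-0.606, 0.607, 0.364, -0.364]
force: [-0.8, -3.0, 3.2]
grip_width: 0.438
```

```bash
python3 -c "
from h import *
s,T=st()"
```

```text
t 12.7 pos [ 488.  -237.1   97.5] yaw 61.91 arm -1.73 r 70.33 F [-0.8  -2.98  3.16] M [-0.354  0.16   0.096] j6 -1.748 gw 0.438
```

Emit:
drive_tool --gripper '[1,1,1,1,1]' --pt "0 0 0" --pt "0 0 0" --pt "0 0 0" --pt "0 0 0" --pt "0 0 0" --turn '[2,2,2,2,2]'

```text
time_s: 13.12
eef_pos: [487.9, -237.1, 97.5]
ee_rot: [-0.635, 0.636, 0.309, -0.31]
force: [-3.4, -1.9, 2.7]
grip_width: 0.441
```

```bash
python3 -c "
from h import *
s,T=st()"
```

```text
t 13.1167 pos [ 487.9 -237.1   97.5] yaw 51.9 arm -1.74 r 70.19 F [-3.38 -1.89  2.72] M [-0.41   0.298  0.046] j6 -1.573 gw 0.441
```

```bash
sed -i "s/print('t'/print('tau6',round(s['tau'][5],3),'t'/" h.py; python3 -c "
from h import *
s,T=st()"
```

```text
tau6 -0.489 t 13.1167 pos [ 487.9 -237.1   97.5] yaw 51.9 arm -1.74 r 70.19 F [-3.38 -1.89  2.72] M [-0.41   0.298  0.046] j6 -1.573 gw 0.441
```

Emit:
drive_tool --gripper '[1,1,1,1]' --pt "0 0 0" --pt "0 0 0" --pt "0 0 0" --pt "0 0 0" --turn '[2,2,2,2]'

```text
time_s: 13.45
eef_pos: [487.7, -237.1, 97.5]
ee_rot: [-0.656, 0.656, 0.264, -0.265]
force: [-2.0, -3.0, 3.1]
grip_width: 0.438
```

```bash
python3 -c "
from h import *
s,T=st()"
```

```text
tau6 -0.488 t 13.45 pos [ 487.7 -237.1   97.5] yaw 43.91 arm -1.72 r 70.06 F [-1.97 -3.01  3.08] M [-0.373  0.441  0.065] j6 -1.434 gw 0.438
```

Emit:
drive_tool --gripper '[1,1,1,1]' --pt "0 0 0" --pt "0 0 0" --pt "0 0 0" --pt "0 0 0" --turn '[2,2,2,2]'

```text
time_s: 13.78
eef_pos: [487.6, -237.1, 97.5]
ee_rot: [-0.672, 0.673, 0.218, -0.218]
force: [-4.1, -4.0, 4.9]
grip_width: 0.444
```

```bash
python3 -c "
from h import *
s,T=st()"
```

```text
tau6 -0.431 t 13.7833 pos [ 487.6 -237.1   97.5] yaw 35.91 arm -1.76 r 69.94 F [-4.1  -4.02  4.91] M [-0.396  0.629  0.122] j6 -1.294 gw 0.444
```

Emit:
drive_tool --gripper '[1,1,1,1]' --pt "0 0 0" --pt "0 0 0" --pt "0 0 0" --pt "0 0 0" --turn '[2,2,2,2]'

```text
time_s: 14.12
eef_pos: [487.4, -237.2, 97.6]
ee_rot: [-0.686, 0.687, 0.17, -0.171]
force: [-5.2, -3.3, 5.3]
grip_width: 0.441
```

```bash
python3 -c "
from h import *
s,T=st()"
```

```text
tau6 -0.271 t 14.1167 pos [ 487.4 -237.2   97.6] yaw 27.93 arm -1.82 r 69.79 F [-5.17 -3.33  5.32] M [-0.459  0.777  0.273] j6 -1.155 gw 0.441
```

Emit:
drive_tool --gripper '[1,1,1,1]' --pt "0 0 0" --pt "0 0 0" --pt "0 0 0" --pt "0 0 0" --turn '[2,2,2,2]'

```text
time_s: 14.45
eef_pos: [487.3, -237.3, 97.6]
ee_rot: [-0.696, 0.697, 0.122, -0.123]
force: [-5.9, -3.8, 6.5]
grip_width: 0.443
```

```bash
python3 -c "
from h import *
s,T=st()"
```

```text
tau6 -0.253 t 14.45 pos [ 487.3 -237.3   97.6] yaw 19.94 arm -1.89 r 69.64 F [-5.9  -3.82  6.49] M [-0.438  0.917  0.287] j6 -1.015 gw 0.443
```

Run:
```python
from h import *
for n in ['wrist','side','scene']:
    st(); im,d=ctrl.capture(n); 
    if n=='side': im=cv2.resize(im[140:270,200:400],None,fx=4,fy=4)
    if n=='scene': im=cv2.resize(im[120:260,250:450],None,fx=4,fy=4)
    save(n+'5.png',im)
st()
```

```text
tau6 -0.253 t 14.45 pos [ 487.3 -237.3   97.6] yaw 19.94 arm -1.89 r 69.64 F [-5.9  -3.82  6.49] M [-0.438  0.917  0.287] j6 -1.015 gw 0.443
tau6 0.113 t 14.5 pos [ 487.3 -237.3   97.6] yaw 19.8 arm -1.87 r 69.63 F [-5.97 -2.    6.67] M [-0.387  0.88   0.137] j6 -1.013 gw 0.435
tau6 0.439 t 14.55 pos [ 487.3 -237.3   97.6] yaw 19.95 arm -1.86 r 69.64 F [-6.69 -2.57  5.27] M [-0.453  0.93   0.12 ] j6 -1.016 gw 0.436
tau6 0.156 t 14.6 pos [ 487.3 -237.3   97.7] yaw 19.99 arm -1.88 r 69.64 F [-6.77 -3.61  5.11] M [-0.476  0.92  -0.006] j6 -1.016 gw 0.439
```

View pics/wrist5.png

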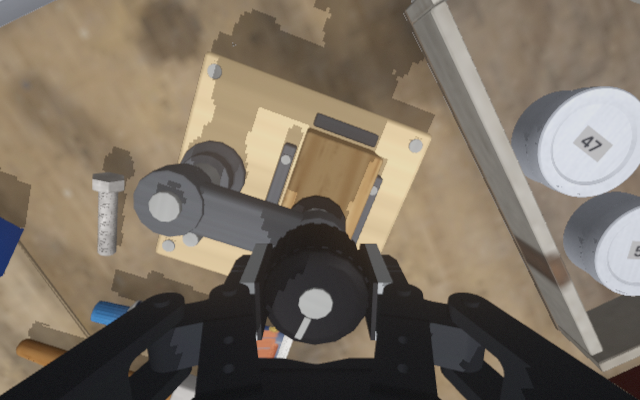

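View pics/side5.png

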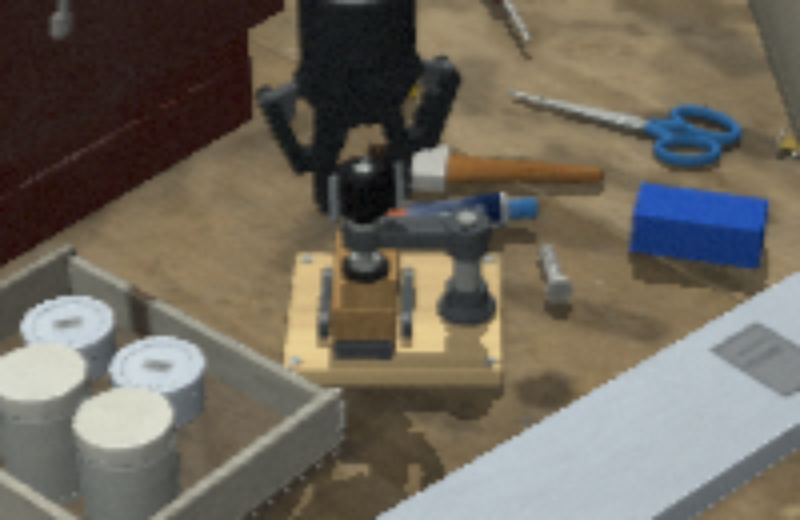

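View pics/scene5.png

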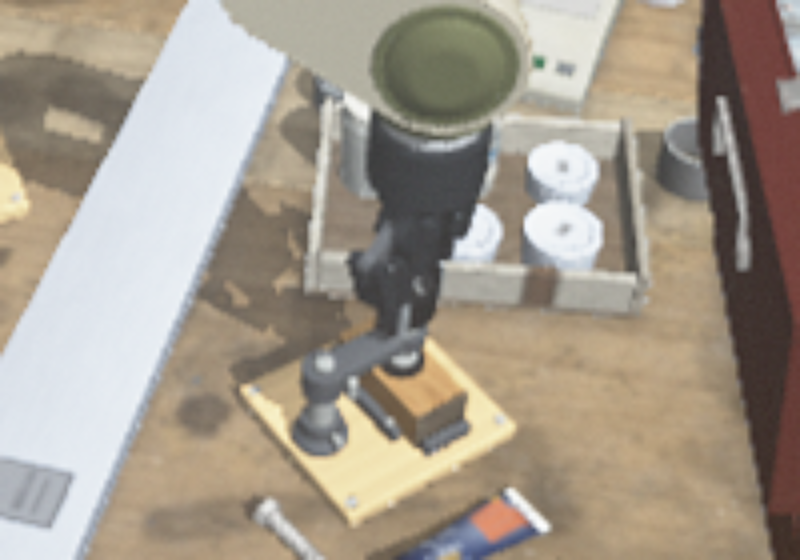

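Emit:
drive_tool --gripper '[1,1]' --pt "0 0 0" --pt "0 0 0" --turn '[2,2]'

```text
time_s: 14.77
eef_pos: [487.2, -237.3, 97.6]
ee_rot: [-0.7, 0.701, 0.097, -0.099]
force: [-6.9, -2.1, 7.1]
grip_width: 0.441
```

```bash
python3 -c "
from h import *
s,T=st()"
```

```text
tau6 -0.32 t 14.7667 pos [ 487.2 -237.3   97.6] yaw 15.95 arm -1.88 r 69.54 F [-6.88 -2.13  7.07] M [-0.484  1.049  0.285] j6 -0.946 gw 0.441
```

Emit:
drive_tool --gripper '[1]' --pt "0 0 0" --turn '[2]'

```text
time_s: 14.85
eef_pos: [487.2, -237.3, 97.6]
ee_rot: [-0.701, 0.702, 0.085, -0.086]
force: [-6.8, -3.4, 6.2]
grip_width: 0.442
```

```bash
python3 -c "
from h import *
s,T=st()"
```

```text
tau6 -0.25 t 14.85 pos [ 487.2 -237.3   97.6] yaw 13.94 arm -1.88 r 69.51 F [-6.79 -3.4   6.19] M [-0.442  1.042  0.366] j6 -0.911 gw 0.442
```

Emit:
drive_tool --gripper '[1]' --pt "0 0 0" --turn '[2]'

```text
time_s: 14.93
eef_pos: [487.1, -237.3, 97.6]
ee_rot: [-0.703, 0.704, 0.073, -0.074]
force: [-6.9, -2.6, 7.3]
grip_width: 0.439
```

```bash
python3 -c "
from h import *
s,T=st()"
```

```text
tau6 -0.24 t 14.9333 pos [ 487.1 -237.3   97.6] yaw 11.94 arm -1.9 r 69.48 F [-6.89 -2.64  7.3 ] M [-0.469  1.043  0.26 ] j6 -0.876 gw 0.439
```

Emit:
drive_tool --gripper '[1]' --pt "0 0 0" --turn '[2]'

```text
time_s: 15.02
eef_pos: [487.1, -237.3, 97.6]
ee_rot: [-0.704, 0.705, 0.061, -0.062]
force: [-8.3, -3.2, 6.9]
grip_width: 0.439
```

```bash
python3 -c "
from h import *
s,T=st()"
```

```text
tau6 -0.235 t 15.0167 pos [ 487.1 -237.3   97.6] yaw 9.94 arm -1.92 r 69.43 F [-8.29 -3.16  6.87] M [-0.523  1.115  0.317] j6 -0.841 gw 0.439
```

Torque rose between yaw 44° and 28°, which looks like the touch. But 0.28–0.30 N m is more than the text predicts there, so some of it may come from lateral strain in the grip or from rubbing. I'll let go and look, then regrip relaxed and a little higher to check.

Emit:
drive_tool --gripper '[0,0,0,0,0,0]' --pt "0 0 0" --pt "0 0 0" --pt "0 0 0" --pt "0 0 0" --pt "0 0 0" --pt "0 -0.003 0" --turn '[0,0,0,0,0,0]'

```text
time_s: 15.52
eef_pos: [487.7, -236.3, 99.9]
ee_rot: [0.705, -0.704, -0.061, 0.062]
force: [0.8, 0.6, 0.2]
grip_width: 0.999
```

Run:
```python
from h import *
s,T=st(); im,d=ctrl.capture('wrist'); save('wrist6.png',im); c=cam('wrist',s);P=cloud(c,d)
print(P[302,315],P[300,316])
v,u=np.mgrid[0:400,0:640]
for nm,x,y in [('arm',450,-236),('arm',460,-237)]:
    m=(np.hypot(P[...,0]-x,P[...,1]-y)<6)&(d>0); print(nm,m.sum(),np.median(P[m][:,2]) if m.any() else '')
m=(P[...,2]>45)&(P[...,2]<54)&(abs(P[...,0]-487)<35)&(abs(P[...,1]+235)<60); print('block',np.median(P[m][:,2]),cv2.minAreaRect(P[m][:,:2].astype(np.float32)))
```

```text
tau6 -0.003 t 15.5167 pos [ 487.7 -236.3   99.9] yaw 10.01 arm -1.03 r 70.05 F [0.77 0.56 0.16] M [ 0.036 -0.011 -0.008] j6 -0.842 gw 0.999
[ 487.69409299 -235.58247997  132.62988611] [ 487.82732503 -234.31222429  133.33369017]
arm 1543 120.70829004096184
arm 642 87.3026195458388
block 50.02612686876135 ((487.0133361816406, -214.46510314941406), (45.000186920166016, 53.58802032470703), 0.02247883379459381)
```

View pics/wrist6.png

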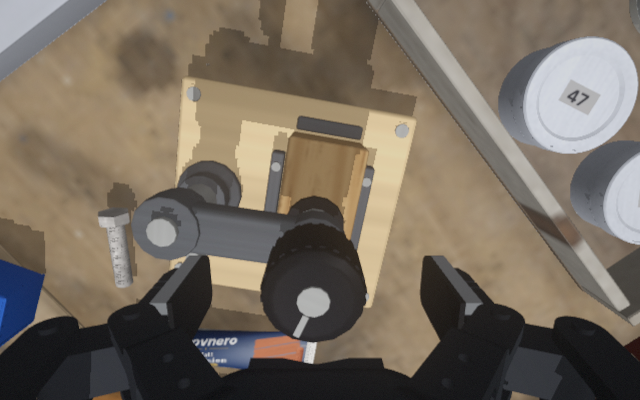

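Emit:
drive_tool --gripper '[1,1,1,1,1,1,1,1]' --pt "0 0 0" --pt "0 0 0" --pt "0 0 0" --pt "0 0 0" --pt "0 0 0" --pt "0 0 0" --pt "0 0 0" --pt "0 0 0" --turn '[0,0,0,0,0,0,0,0]' --force 50

```text
time_s: 16.23
eef_pos: [487.0, -236.7, 100.7]
ee_rot: [0.704, -0.704, -0.061, 0.063]
force: [-8.1, -0.4, 7.5]
grip_width: 0.438
```

```bash
python3 -c "
from h import *
s,T=st()"
```

```text
tau6 0.029 t 16.2333 pos [ 487.  -236.7  100.7] yaw 10.01 arm -1.4 r 69.29 F [-8.12 -0.37  7.53] M [0.008 1.181 0.032] j6 -0.842 gw 0.438
```

Emit:
drive_tool --gripper '[1,1,1]' --pt "0 0 0" --pt "0 0 0" --pt "0 0 0" --turn '[1.5,1.5,1.5]'

```text
time_s: 16.48
eef_pos: [486.9, -236.7, 100.7]
ee_rot: [-0.706, 0.706, 0.033, -0.035]
force: [-8.4, 0.5, 8.0]
grip_width: 0.437
```

```bash
python3 -c "
from h import *
s,T=st()"
```

```text
tau6 -0.103 t 16.4833 pos [ 486.9 -236.7  100.7] yaw 5.48 arm -1.4 r 69.25 F [-8.43  0.53  8.03] M [-0.017  1.23   0.331] j6 -0.763 gw 0.437
```

Emit:
drive_tool --gripper '[1]' --pt "0 0 0" --turn '[1.5]'

```text
time_s: 16.57
eef_pos: [486.9, -236.7, 100.7]
ee_rot: [-0.707, 0.707, 0.024, -0.025]
force: [-9.8, 0.1, 7.1]
grip_width: 0.439
```

```bash
python3 -c "
from h import *
s,T=st()"
```

```text
tau6 -0.094 t 16.5667 pos [ 486.9 -236.7  100.7] yaw 3.98 arm -1.4 r 69.22 F [-9.82  0.15  7.12] M [-0.033  1.298  0.323] j6 -0.737 gw 0.439
```

Emit:
drive_tool --gripper '[1]' --pt "0 0 0" --turn '[1.5]'

```text
time_s: 16.65
eef_pos: [486.9, -236.7, 100.7]
ee_rot: [-0.707, 0.707, 0.014, -0.016]
force: [-8.7, -0.7, 7.2]
grip_width: 0.436
```

```bash
python3 -c "
from h import *
s,T=st()"
```

```text
tau6 -0.091 t 16.65 pos [ 486.9 -236.7  100.7] yaw 2.48 arm -1.4 r 69.2 F [-8.69 -0.71  7.19] M [-0.013  1.276  0.311] j6 -0.71 gw 0.436
```

Emit:
drive_tool --gripper '[1,1,1,1,1]' --pt "0 0 0" --pt "0 0 0" --pt "0 0 0" --pt "0 0 0" --pt "0 0 0" --turn '[0.5,0.5,0.5,0.5,0.5]'

```text
time_s: 17.07
eef_pos: [486.9, -236.7, 100.7]
ee_rot: [-0.707, 0.707, -0.001, -0.001]
force: [-9.2, 0.2, 6.9]
grip_width: 0.443
```

```bash
python3 -c "
from h import *
s,T=st()"
```

```text
tau6 0.182 t 17.0667 pos [ 486.9 -236.7  100.7] yaw 0.03 arm -1.4 r 69.19 F [-9.24  0.23  6.88] M [-0.066  1.313  0.322] j6 -0.668 gw 0.443
```

Emit:
drive_tool --gripper '[1]' --pt "0 0 0" --turn '[0.5]'

```text
time_s: 17.15
eef_pos: [486.9, -236.7, 100.7]
ee_rot: [-0.707, 0.707, -0.004, 0.002]
force: [-8.8, -0.4, 8.0]
grip_width: 0.437
```

```bash
python3 -c "
from h import *
s,T=st()"
```

```text
tau6 0.189 t 17.15 pos [ 486.9 -236.7  100.7] yaw -0.47 arm -1.41 r 69.17 F [-8.81 -0.38  8.02] M [-0.058  1.256  0.292] j6 -0.659 gw 0.437
```

Emit:
drive_tool --gripper '[1]' --pt "0 0 0" --turn '[0.5]'

```text
time_s: 17.23
eef_pos: [486.9, -236.7, 100.7]
ee_rot: [-0.707, 0.707, -0.007, 0.005]
force: [-9.1, -0.6, 7.1]
grip_width: 0.441
```

```bash
python3 -c "
from h import *
s,T=st()"
```

```text
tau6 0.195 t 17.2333 pos [ 486.9 -236.7  100.7] yaw -0.97 arm -1.41 r 69.19 F [-9.06 -0.55  7.1 ] M [-0.016  1.329  0.353] j6 -0.65 gw 0.441
```

Run:
```python
from h import *
s,T=st(); im,d=ctrl.capture('wrist'); save('wrist7.png',im)
o=[cv2.resize(cv2.imread(f'pics/wrist{i}.png')[265:360,260:370],None,fx=3.4,fy=3.4,interpolation=cv2.INTER_CUBIC) for i in (4,5,6,7)]
cv2.imwrite('pics/marks.png',np.vstack([np.hstack(o[:2]),np.hstack(o[2:])])[:600])
```

```text
tau6 0.195 t 17.2333 pos [ 486.9 -236.7  100.7] yaw -0.97 arm -1.41 r 69.19 F [-9.06 -0.55  7.1 ] M [-0.016  1.329  0.353] j6 -0.65 gw 0.441
```

View pics/marks.png

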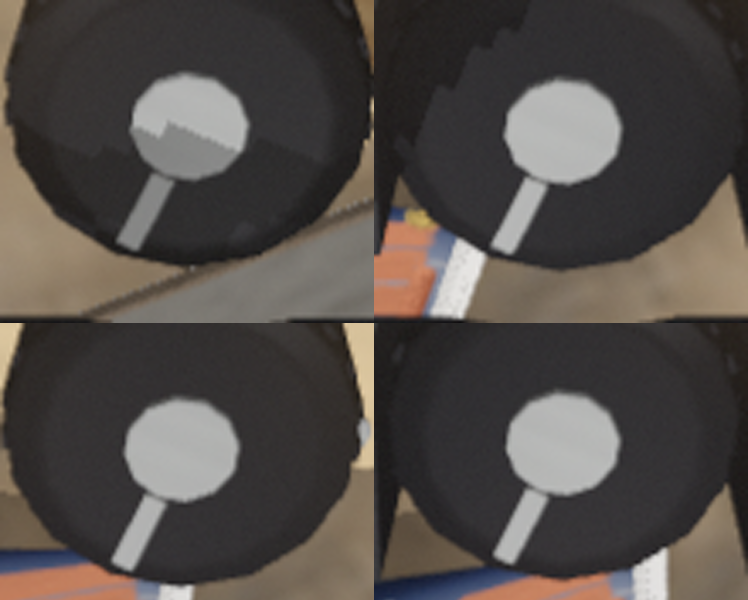

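View pics/wrist7.png

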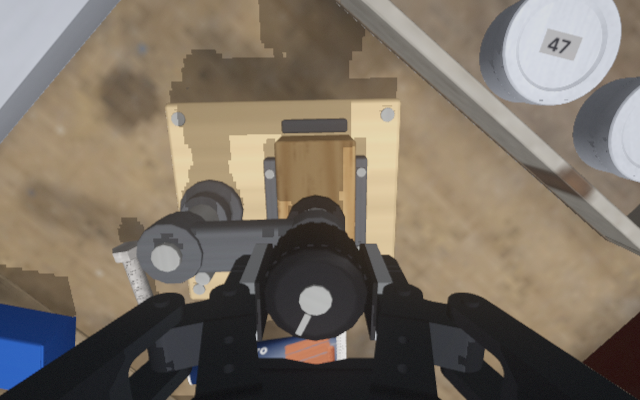

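Emit:
drive_tool --gripper '[1,1,1,1]' --pt "-0.001 0 0" --pt "0 0 0" --pt "0 0 0" --pt "0 0 0" --turn '[0,1.5,1.5,1.5]'

```text
time_s: 17.62
eef_pos: [486.7, -236.7, 100.7]
ee_rot: [-0.706, 0.707, -0.034, 0.034]
force: [-4.0, -1.1, 4.9]
grip_width: 0.437
```

```bash
python3 -c "
from h import *
s,T=st()"
```

```text
tau6 -0.083 t 17.6167 pos [ 486.7 -236.7  100.7] yaw -5.52 arm -1.42 r 69.0 F [-4.04 -1.09  4.86] M [-0.061  0.543  0.311] j6 -0.572 gw 0.437
```

Emit:
drive_tool --gripper '[1,1,1,1]' --pt "-0.001 0 0" --pt "0 0 0" --pt "0 0 0" --pt "0 0 0" --turn '[0,1.5,1.5,1.5]'

```text
time_s: 17.95
eef_pos: [486.5, -236.7, 100.8]
ee_rot: [-0.704, 0.705, -0.061, 0.062]
force: [1.8, 0.2, 4.4]
grip_width: 0.44
```

```bash
python3 -c "
from h import *
s,T=st()"
```

```text
tau6 -0.082 t 17.95 pos [ 486.5 -236.7  100.8] yaw -10.0 arm -1.4 r 68.83 F [1.78 0.15 4.37] M [-0.01  -0.095  0.332] j6 -0.495 gw 0.44
```

Emit:
drive_tool --gripper '[1,1,1,1]' --pt "0 0 0" --pt "0 0 0" --pt "0 0 0" --pt "0 0 0" --turn '[1.5,1.5,1.5,1.5]'

```text
time_s: 18.28
eef_pos: [486.4, -236.7, 100.8]
ee_rot: [-0.7, 0.701, -0.098, 0.099]
force: [1.3, -0.5, 3.8]
grip_width: 0.435
```

```bash
python3 -c "
from h import *
s,T=st()"
```

```text
tau6 -0.062 t 18.2833 pos [ 486.4 -236.7  100.8] yaw -16.0 arm -1.4 r 68.77 F [ 1.3  -0.52  3.81] M [-0.017 -0.122  0.393] j6 -0.39 gw 0.435
```

The marker on the knob shows no slip. Torque steps up at yaw ≈36.5° and then climbs steadily, in the step-to-slope ratio the text gives for the sprung pad. Absolute values are about twice the text's. So first touch was at yaw ≈36.5°, and a quarter turn further ends near -54 to -56°, allowing for wind-up in the grip. I'll go on to that angle.

Emit:
drive_tool --gripper '[1,1,1,1,1,1,1,1,1,1]' --pt "0 0 0" --pt "0 0 0" --pt "0 0 0" --pt "0 0 0" --pt "0 0 0" --pt "0 0 0" --pt "0 0 0" --pt "0 0 0" --pt "0 0 0" --pt "0 0 0" --turn '[2,2,2,2,2,2,2,2,2,2]'

```text
time_s: 19.12
eef_pos: [486.3, -236.6, 100.8]
ee_rot: [-0.672, 0.673, -0.218, 0.219]
force: [-0.6, 0.7, 5.9]
grip_width: 0.436
```

```bash
python3 -c "
from h import *
s,T=st()"
```

```text
tau6 -0.156 t 19.1167 pos [ 486.3 -236.6  100.8] yaw -36.02 arm -1.36 r 68.58 F [-0.57  0.67  5.88] M [0.095 0.079 0.445] j6 -0.041 gw 0.436
```

Emit:
drive_tool --gripper '[1,1,1,1,1,1,1,1,1,1]' --pt "0 0 0" --pt "0 0 0" --pt "0 0 0" --pt "0 0 0" --pt "0 0 0" --pt "0 0 0" --pt "0 0 0" --pt "0 0 0" --pt "0 0 0" --pt "0 0 0" --turn '[2,2,2,2,2,2,2,2,2,1]'

```text
time_s: 19.95
eef_pos: [486.1, -236.5, 100.8]
ee_rot: [-0.627, 0.627, -0.326, 0.327]
force: [-0.7, 0.1, 5.4]
grip_width: 0.44
```

```bash
python3 -c "
from h import *
s,T=st()
im,d=ctrl.capture('wrist'); save('wrist8.png',im)"
```

```text
tau6 0.366 t 19.95 pos [ 486.1 -236.5  100.8] yaw -55.02 arm -1.3 r 68.43 F [-0.66  0.07  5.4 ] M [0.179 0.192 0.493] j6 0.291 gw 0.44
```

View pics/wrist8.png

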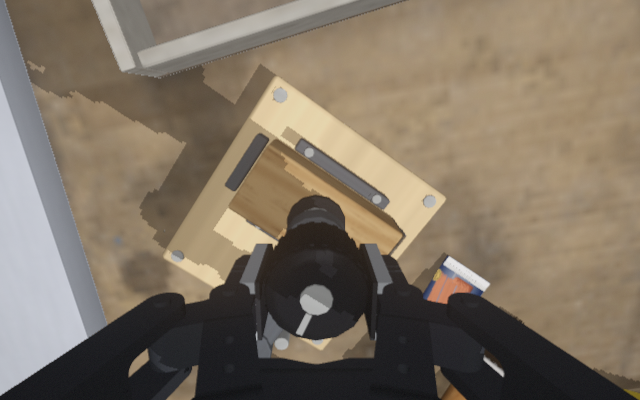

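Emit:
drive_tool --gripper '[0,0,0,0,0,0,0,0,0,0,0,0]' --pt "0 0 0" --pt "0 0 0" --pt "0 0 0" --pt "0 0 0" --pt "0 0 0" --pt "0 -0.015 0" --pt "0 -0.025 0" --pt "0 -0.025 0" --pt "0 -0.025 0" --pt "0 -0.025 0" --pt "0 -0.01 0" --pt "0 0 0" --turn '[0,0,0,0,0,0,0,0,0,0,0,0]'

```text
time_s: 21.0
eef_pos: [486.6, -236.9, 227.2]
ee_rot: [-0.627, 0.627, -0.325, 0.328]
force: [0.7, 0.5, -0.2]
grip_width: 1.001
```

Run:
```python
from h import *
s,T=st()
im,d=ctrl.capture('wrist'); save('wrist9.png',im); np.save('wrist9.npy',d)
P=cloud(cam('wrist',s),d)
m=(P[...,2]>45)&(P[...,2]<54)&(abs(P[...,0]-487)<35)&(abs(P[...,1]+235)<60); print('block',np.median(P[m][:,2]),cv2.minAreaRect(P[m][:,:2].astype(np.float32)))
v,u=np.mgrid[0:400,0:640]
m=(P[...,2]>127)&(P[...,2]<137)&(np.hypot(P[...,0]-487,P[...,1]+236)<25); print('knob',cv2.minEnclosingCircle(P[m][:,:2].astype(np.float32)))
for n in ['side','scene']:
    im,d=ctrl.capture(n); np.save(n+'9.npy',d); np.save(n+'9im.npy',im)
    a=im[190:250,260:330] if n=='side' else im[170:240,310:390]
    save(n+'9.png',cv2.resize(a,None,fx=8,fy=8,interpolation=cv2.INTER_CUBIC))
```

```text
tau6 -0.001 t 21.0 pos [ 486.6 -236.9  227.2] yaw -55.0 arm -1.56 r 68.91 F [ 0.74  0.47 -0.23] M [-0.025  0.041  0.019] j6 0.29 gw 1.001
block 49.90287634155783 ((487.7695617675781, -235.90750122070312), (45.05635070800781, 96.17332458496094), 0.1521732211112976)
knob ((487.1861572265625, -235.27694702148438), 19.70692253112793)
```

View pics/wrist9.png

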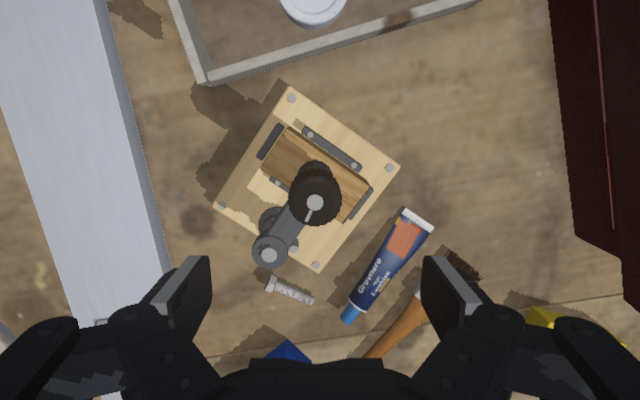

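View pics/side9.png

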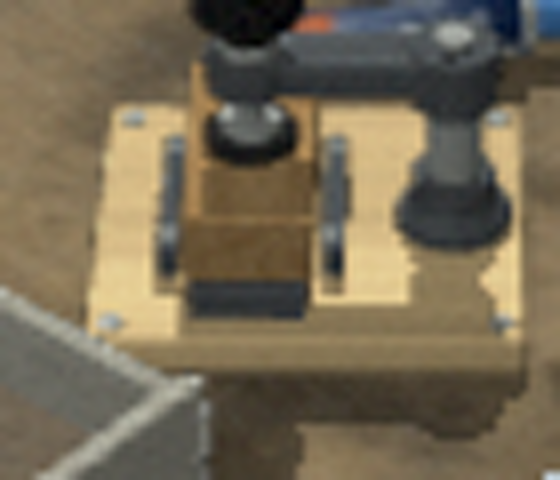

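View pics/scene9.png

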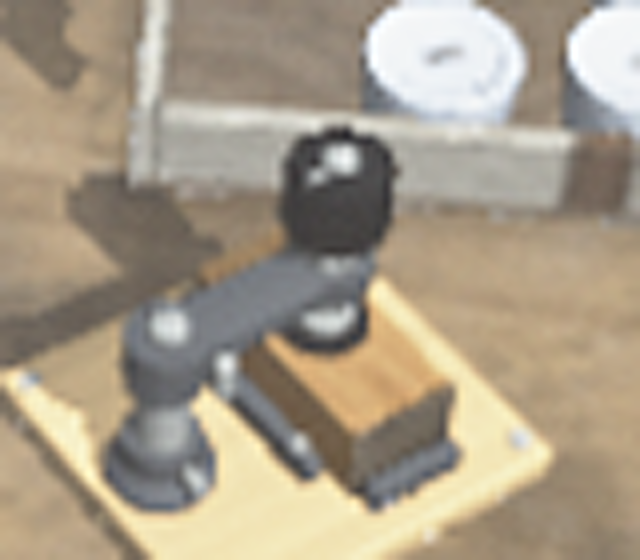

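Run:
```python
from h import *
c=cam('side')
for z in (50,53,55): print('side',z,np.round([(proj(c,[487.3,-235.7+14.5,z])[0]-260)*8,(proj(c,[487.3,-235.7+14.5,z])[1]-190)*8]))
print('block edge', (np.array(proj(c,[487.5,-236+48,50]))-[260,190])*8, 'far',(np.array(proj(c,[487.5,-236-48,50]))-[260,190])*8)
c=cam('scene')
for z in (50,53,55):
    print('scene',z,[np.round((np.array(proj(c,[487.3+14.5*np.cos(a),-235.7+14.5*np.sin(a),z]))-[310,170])*8) for a in (-2.17,-1.6,-2.7)])
```

```text
side 50 [254. 157.]
side 53 [254. 150.]
side 55 [254. 145.]
block edge [249.60932937 215.19226804] far [261.36497852  53.97128068]
scene 50 [array([324., 350.]), array([346., 346.]), array([303., 345.])]
scene 53 [array([325., 344.]), array([347., 340.]), array([304., 340.])]
scene 55 [array([325., 341.]), array([347., 336.]), array([304., 336.])]
```

The pad's lower edge sits at about side-crop row 162 and scene-crop row 352, which matches a pad lying on the block top at z=50. The block is square in its nest at (487.8,-235.9), with its top at 49.9. The arm is over mid-nest, the bystanders are undisturbed and the gripper is clear. I'm handing in.

```bash
python3 -c "
from h import *
print(ctrl.finish_job())"
```

```text
the job is handed in; nothing more can be done
None
```

The beech block is clamped and the job is handed in, at about 21 s of the 72 s allowed. One check disagreed with the text: the knob torque came out about twice what it should be.

**What I did**
- **Swing:** I took the right-hand jig, gripped the knob and swung the arm in about 66°, turning the gripper with it. At the stop, side force rose from 2 to 10 N with no further travel.
- **Knob:** I regripped and turned it clockwise. The first touch showed as a sharp torque step after about 79°. I turned about 91° more, with one regrip along the way, then let go and rose clear.

**Last checks**
- The marker on the knob showed no slip in the grip.
- The pad lies on the block in both fixed-camera views.
- The block is flat and square in its nest, top at 49.9 mm.
- The knob is over mid-nest, and the glue tube, brush and bolt looked undisturbed in the last wrist picture.

**Check that disagreed:** the free drag matched the text (about 0.06 N m). After touch, the torque was about 0.27 N m, rising to about 0.48 N m at the end, against 0.2–0.25 in the text. Regripping 3 mm higher and easing the side force did not change it. I found no other contact, so I went by the touch step and the quarter-turn angle. If tightness is judged by torque, it may count as overtightened.

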